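# Kit a lens assembly into its tray

## Robot

A 6-joint arm with a two-finger parallel gripper is mounted at the origin on the work surface. World frame = base frame: x ahead of the robot, y to its left, z up, the work surface at z = 0. Lengths are in m, angles in rad, forces in N, time in s.
With the tool pointing down it reaches from about 0.425 to 0.95 m from the base axis. Payload 3.5 kg.
Tool frame: the origin (TCP) lies between the finger pads; the fingertips stand 19 mm ahead of it and the grasp point (between the pads) is the TCP; z points along the fingers, y is the line along which they close (so a half turn about z gives the same grasp; the last joint's range is limited). The gripper opens to 85 mm and grips with 20 to 120 N. Pads are 22 mm wide; open, the fingers measure 114 mm over their backs; the gripper's body (76 mm by 85 mm) begins 54 mm behind the grasp point. The pads swing forward as they close: fully open they stand 13 mm farther back than shut.
Start: joints at [1.069, 0.286, 1.577, -0, 1.279, -0.15], TCP at [0.233, 0.634, 0.25] pointing down, gripper open.
Joint ranges: [-2.77, 2.77], [-0.9, 2.22], [0.21, 2.48], [-1.53, 4.67], [0.24, 2.81], [-2.84, 2.84]. Speed limits (rad/s): [2.79, 2.79, 3.14, 3.14, 3.14, 3.14].

## Interface

Orientations are given as a unit quaternion [x, y, z, w].
In Python, from plant import get_state, cams, ctrl gives the robot as it stands. The module is installed in compiled form; this text tells all that it offers.
- The arm moves only by the tool jog_arm, never from a script. Its argument "deltas" is text: rows parted by semicolons, each of 6 numbers parted by spaces: the shift along the world's x, y, z normalised to -1 to 1, where 1 is 0.02 m, then the turn, a rotation vector about the world's x, y, z normalised to -1 to 1, where 1 is 0.1 rad. In form: x y z ax ay az; .... A call has 1 to 20 rows; each row shifts and turns the commanded pose from where the row before left it; what a row does not reach is not made up. A row lasts 1/8 s, in which the tool goes at most 62.5 mm and 10.7 degrees, less where a joint would pass 70% of its speed; a pose out of reach is approached as far as the arm can. A call with a number of a shift or a turn outside -1 to 1 is refused whole. A call with a gripper value outside its range is refused whole. "gripper" is the opening, from 0 (shut) to 1 (fully open), set as the call begins (left out, the last holds). The fingers move at their own pace and stop on an object; "squeeze" is the grip in N (left out, the last holds). Time passes only in rows, so rows that do not move let the fingers close. It gives the time, the measured TCP pose, the force, the opening and the grip force at its end, in the units of the state.
- get_state(): the state, without advancing time (a new reading comes with each control period).
- cams.read_camera(name): name is "scene" or "top" or "wrist"; returns a dict with "color" (400x640x3 uint8, blue, green, red), "vfov" (degrees; the focal length in pixels is half the picture's height over the tangent of half this angle, whatever the lens; pixels are square), "cx", "cy" (the principal point, pixels), "rvec" (rotation vector, rad) and "tvec" (3), from world to camera coordinates, as OpenCV has them. Camera axes: x right, y down, z forward; pixel columns grow to the right and rows downward; lengths in m; the calibration is good to about 2 mm. The wrist camera is an equidistant fisheye: a pixel r from the principal point sees the ray r / f radians off the axis. A picture is of the moment at which its call begins. There is no depth.
- ctrl.sign_off(): hands the job in; it is judged then, once.
The state is a dict: "time": time; "qpos": joint angles; "dq": joint speeds; "joint_efforts": joint torques, N m; "eef_pos": TCP position; "tcp_rot": TCP orientation; "contact_force": force on the tool from outside, world axes, zero at the start; "wrist_torque": the same for the moment, N m; "opening": opening from 0.0 (shut) to 1.0 (fully open); "finger_force": force on a finger pad.
Only numpy, scipy, OpenCV 4.12 (cv2) and the standard library are available. Lean on these libraries where they do the work, as an engineer would, in place of code of your own. Each camera call takes 0.05 s, during which the arm holds its last target. There are 200 camera calls.

## Task

Make up the kit for one lens in the tray: between the four pins of the nest build the stack in assembly order, first the thick-walled spacer, then the 44 mm glass blank, then the 44 mm slotted retaining ring, each lying flat and fully down, and stand the lens barrel upright on the floor of the square pocket (at any time). Lower the glass blank into place rather than dropping it. The small glass blank and the big slotted ring belong to another lens: leave them where they lie.

Things in the scene. Friction and masses are not known exactly. Their poses are not given: they have to be found in the camera images.
- spacer: Plain bare-aluminium spacer: ring of 44 mm outside diameter, 22 mm hole (11 mm thick wall), 14 mm tall, about 45 g. Loose, flat on the bench. Origin: centre of its underside; z up along its axis.
- blank: Lens blank: solid frosted pale glass disc, 44 mm diameter, 10 mm thick, about 40 g. Loose, flat on the bench. Origin: centre of its underside; z up along its axis.
- retainer: Retaining ring that belongs: thin-walled steel ring, 44 mm outside diameter, 34 mm hole, 7 mm tall, two dark 6 mm spanner slots facing each other across its top (mere marks), about 30 g. Loose, flat on the bench, slots up. Origin: centre of its underside; z up along its axis; the slots lie on its x axis.
- barrel: Lens barrel: upright aluminium tube, 50 mm outside diameter, 42 mm bore open at both ends, 30 mm tall, with a band of fine dark knurl marks round its upper half, about 60 g. Loose, standing on the bench. Origin: centre of its lower end; z up along its axis.
- small_blank: Look-alike, leave alone: solid frosted glass disc of only 28 mm diameter, 10 mm thick, flat on the bench. Origin: centre of its underside.
- big_ring: Look-alike, leave alone: thin-walled slotted steel ring of 62 mm outside diameter, 52 mm hole, 7 mm tall, flat on the bench. Origin: centre of its underside.
- tray: Pale open kit tray, fixed to the bench, 150 mm (its x) by 250 mm (its y), walls 4 mm thick and 14 mm high, floor 4 mm thick. Holds the nest and the pocket side by side along its y, 60 mm either side of its centre; which is at which end varies. Origin: centre of its underside.
- nest: Fixed on the tray floor: grey plate 70 x 70 x 6 mm with 4 upright steel pins (6 mm thick) on its diagonals 27 mm from centre: 44 mm parts have 2 mm play all round. Pins rise 42 mm above the plate, top 6 mm tapered; finger gaps along its x and y. Origin: centre of its underside, 4 mm above the bench. Undersides end at z (its frame) 6 mm spacer, 20 mm blank, 30 mm retaining ring.
- pocket: Square shallow grey pocket fixed on the tray floor, for the barrel: 78 x 78 mm outside, 70 x 70 mm inside, rim 10 mm high, walls and floor 4 mm thick. Origin: centre of its underside, 4 mm above the bench; the barrel stands at z = 4 mm in its frame, anywhere inside. x and y axes parallel to its walls and the tray's.
Things that resemble listed ones, but are neither listed nor needed, are in the scene too. What is shaped like the retainer but blue or brown is not meant. Leave any brown look-alike of the blank alone.

How it is judged:
By the outcome, as a careful person would: the job done as asked, in the order asked, and still so for the second after the job is handed in, with the robot touching nothing.
It also fails if it takes over 112 s, if anything falls off the work surface, if the arm or the gripper's body presses on something with over 40 N, if the wrist force passes 120 N, or if a joint passes its speed limit or range.

## Working session

There is one attempt and no reset: what is moved stays moved. The work goes in short steps, Python scripts to look and compute and a tool call to move; the robot and the scene stay as the last step left them, time stands still between calls to the robot, and variables do not carry over. Pictures are saved under pics/ and viewed, at most 15 in all, crops included, and the job is handed in when it is done.

Besides the shell and the picture viewer there is one more tool, called after "Emit:" as a command line: name --argument value ..., lists and objects as JSON in quotes. jog_arm: Moves the arm, as the interface text tells. Its arguments: {"type":"object","properties":{"deltas":{"type":"string"},"gripper":{"type":"number"},"squeeze":{"type":"number"}},"required":["deltas"]}

```bash
mkdir -p pics; cat > h.py <<'E'
import numpy as np, cv2
from plant import get_state, cams, ctrl
def shot(n, f=None):
    c=cams.read_camera(n)
    if f: cv2.imwrite('pics/'+f,c['color'])
    return c
def cam(c):
    R,_=cv2.Rodrigues(np.array(c['rvec'],float)); t=np.array(c['tvec'],float).ravel()
    f=200/np.tan(np.radians(c['vfov'])/2); return R,t,f
def ray(c,uv,fish=False):
    R,t,f=cam(c); u=(uv[0]-c['cx'])/f; v=(uv[1]-c['cy'])/f
    if fish:
        r=np.hypot(u,v); s=np.sin(r)/r if r>1e-9 else 1; d=np.array([u*s,v*s,np.cos(r)])
    else: d=np.array([u,v,1.])
    return -R.T@t, R.T@d
def pt(c,uv,z,fish=False):
    o,d=ray(c,uv,fish); return (o+d*(z-o[2])/d[2])
def px(c,p,fish=False):
    R,t,f=cam(c); q=R@np.array(p)+t
    if fish:
        r=np.hypot(q[0],q[1]); th=np.arctan2(r,q[2]); k=th/max(r,1e-9)
        return np.array([c['cx']+f*k*q[0],c['cy']+f*k*q[1]])
    return np.array([c['cx']+f*q[0]/q[2],c['cy']+f*q[1]/q[2]])
E
python3 - <<'E'
from h import *
for n in('top','scene','wrist'):
    c=shot(n,n+'0.png'); R,t,f=cam(c); print(n,f,-R.T@t,R.T[:,2])
s=get_state();print({k:np.round(v,3) for k,v in s.items()})
E
```

```text
top 503.30220570455106 [ 0.3081783  -0.0388655   1.35093422] [ 0.19067118  0.00496899 -0.98164139]
scene 468.93471733961195 [ 1.02842904 -0.33263971  0.89516284] [-0.45083111  0.30054066 -0.84049189]
wrist 309.70691628693146 [0.1533068  0.66199109 0.37257826] [ 0.30570237 -0.11540049 -0.94510782]
{'time': np.float64(0.15), 'qpos': array([ 1.069,  0.287,  1.578, -0.   ,  1.279, -0.15 ]), 'dq': array([-0.001, -0.005, -0.004,  0.001, -0.002, -0.001]), 'joint_efforts': array([ 1.0000e-03, -4.0660e+01, -2.9314e+01, -0.0000e+00,  4.0000e-03,
       -0.0000e+00]), 'eef_pos': array([0.232, 0.633, 0.249]), 'tcp_rot': array([ 0.175,  0.985, -0.001, -0.   ]), 'contact_force': array([ 0.803, -0.986, -0.078]), 'wrist_torque': array([-0.018, -0.008,  0.011]), 'finger_force': np.float64(0.0), 'opening': np.float64(1.0)}
```

View pics/top0.png

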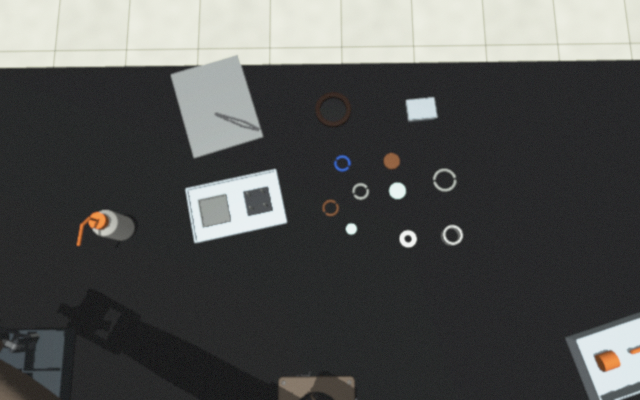

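View pics/scene0.png

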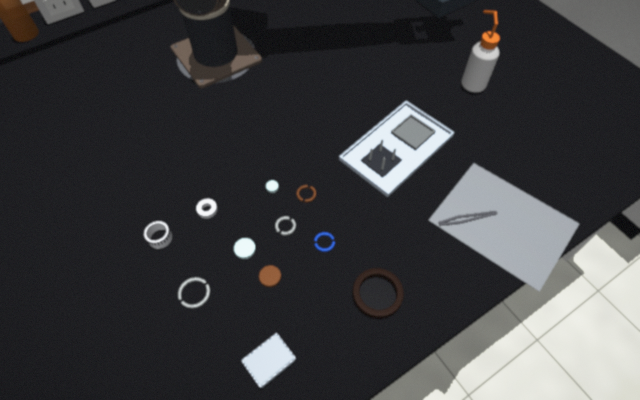

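Top view: the spacer is the thick white ring at (408,239), and the barrel is the tall ring at (452,235). The blank is the pale disc at (397,191); the brown disc at (391,160) and the small one at (351,229) are not it. The retainer is the grey slotted ring at (361,191); the blue (342,163), brown (330,208) and big (445,180) rings are not it. The tray is at (236,206), with the nest at its right end (258,201) and the pocket at (214,210).

```bash
cat > m.py <<'E'
from h import *
names={'spacer':(408,239,.014,.044),'blank':(397,191,.010,.044),'retainer':(361,191,.007,.044),'barrel':(452,235,.030,.050),'small':(351,229,.01,.028),'big':(445,180,.007,.062)}
T=cv2.imread('pics/top0.png'); S=cv2.imread('pics/scene0.png')
a=cv2.resize(T[145:255,310:475],None,fx=4.6,fy=4.6,interpolation=cv2.INTER_CUBIC)
cv2.imwrite('pics/crop0.png',a)
def blobs(img,c,cname):
    m=(img.max(2)>75).astype(np.uint8)
    cs,_=cv2.findContours(m,cv2.RETR_EXTERNAL,cv2.CHAIN_APPROX_NONE)
    return cs
def meas(top,scene):
  for n,(u,v,h,d) in names.items():
    out=[n]
    cs=blobs(top['color'],top,'top')
    g=max(cs,key=lambda k:-np.linalg.norm(cv2.minEnclosingCircle(k)[0]-np.array([u,v])))
    (x,y),(w,hh),_=cv2.fitEllipse(g.astype(np.float32))
    p=pt(top,(x,y),h/2); out+=['top',np.round(p[:2],4)]
    q=pt(top,(x+(w+hh)/4,y),h/2);out.append(round(2*np.linalg.norm(q-p),4))
    e=px(scene,[p[0],p[1],h/2])
    cs=blobs(scene['color'],scene,'scene')
    g=max(cs,key=lambda k:-np.linalg.norm(cv2.minEnclosingCircle(k)[0]-e))
    b=cv2.fitEllipse(g.astype(np.float32))
    out+=['scene',np.round(pt(scene,b[0],h/2)[:2],4),np.round(b[1],1)]
    print(*out)
  m=(top['color'].min(2)>110).astype(np.uint8)
  m[:165]=0;m[245:]=0;m[:,:180]=0;m[:,292:]=0
  k=max(cv2.findContours(m,cv2.RETR_EXTERNAL,cv2.CHAIN_APPROX_NONE)[0],key=cv2.contourArea)
  r=cv2.minAreaRect(k);P=np.array([pt(top,q,.014)[:2] for q in cv2.boxPoints(r)])
  print('tray',r,P.mean(0),np.linalg.norm(P-np.roll(P,1,0),axis=1));
  l=P[1]-P[0],P[2]-P[1];l=max(l,key=np.linalg.norm);l=l/np.linalg.norm(l)
  if l[1]<0:l=-l
  print('long',l,np.degrees(np.arctan2(-l[0],l[1])),'nest?',P.mean(0)-.06*l,'pocket',P.mean(0)+.06*l)
if __name__=='__main__':
  meas(shot('top'),shot('scene'))
E
python3 m.py
```

```text
spacer top [ 0.4462 -0.2474] 0.0483 scene [ 0.444  -0.2463] [20.  21.7]
blank top [ 0.5774 -0.2238] 0.0485 scene [ 0.5755 -0.223 ] [21.1 22.6]
retainer top [ 0.5773 -0.1235] 0.0455 scene [ 0.5766 -0.1232] [18.5 20.9]
barrel top [ 0.4541 -0.3641] 0.0568 scene [ 0.4509 -0.3617] [26.7 28.5]
small top [ 0.4742 -0.0964] 0.0323 scene [ 0.4724 -0.0955] [12.9 13.5]
big top [ 0.6067 -0.354 ] 0.0641 scene [ 0.6054 -0.3539] [27.5 31. ]
tray ((234.78778076171875, 205.50975036621094), (56.36332321166992, 95.75479125976562), 77.90524291992188) [0.53921366 0.21593754] [0.15492054 0.25957843 0.15577426 0.25412104]
long [-0.20644117  0.97845902] 11.91387660725278 nest? [0.55160013 0.15723   ] pocket [0.52682719 0.27464508]
```

View pics/crop0.png

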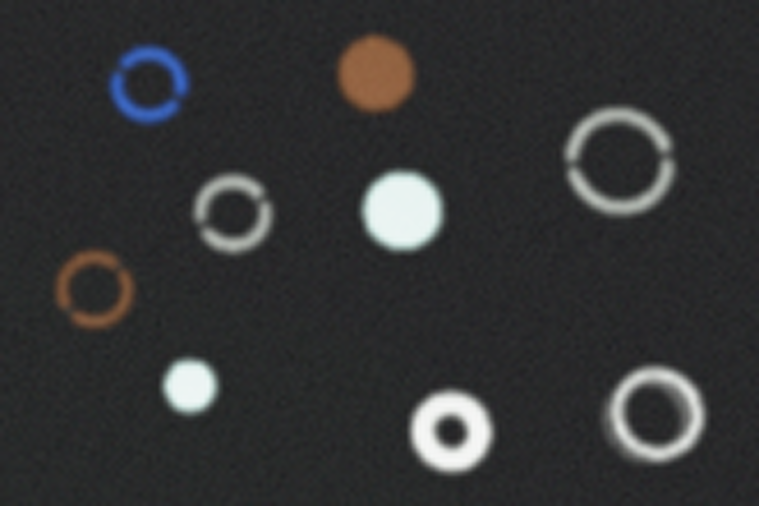

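The crop confirms the choices: the 44 mm steel slotted ring at top px (361,191), the 44 mm pale blank at (397,191), the thick-walled spacer at (408,239) and the barrel at (452,235). Next I go over the nest, turning the closing axis onto the tray's y.

Emit:
jog_arm --deltas ".4 -.4 0 0 0 .28;.8 -1 0 0 0 .28;.8 -1 0 0 0 .28;.8 -1 0 0 0 .28;.8 -1 0 0 0 .28;.8 -1 0 0 0 .28;.8 -1 0 0 0 .28;.8 -1 0 0 0 .28;.8 -1 0 0 0 .28;.8 -1 0 0 0 .28;.8 -1 0 0 0 .28;.8 -1 0 0 0 .28;.8 -1 0 0 0 .28;.8 -1 0 0 0 .28;.8 -1 0 0 0 .28;.8 -1 0 0 0 .28;.8 -1 0 0 0 .28;.8 -1 0 0 0 .28;.8 -1 0 0 0 .28;.8 -1 0 0 0 .28" --gripper 0.75

```text
time: 2.75
eef_pos: [0.5449, 0.245, 0.2502]
tcp_rot: [-0.104, 0.995, 0.0, -0.0]
contact_force: [0.2, 1.0, -0.7]
opening: 0.749
finger_force: 0.0
```

Emit:
jog_arm --deltas ".4 -1 0 0 0 0;0 -1 0 0 0 0;0 -1 0 0 0 0;0 -.8 0 0 0 0;0 0 0 0 0 0;0 0 0 0 0 0"

```text
time: 3.5
eef_pos: [0.5525, 0.1699, 0.2505]
tcp_rot: [-0.104, 0.995, 0.0, 0.0]
contact_force: [0.3, 0.1, 0.3]
opening: 0.747
finger_force: 0.0
```

```bash
python3 - <<'E'
from h import *
c=shot('wrist','w1.png');R,t,f=cam(c);print(-R.T@t,R.T[:,2],c['cx'],c['cy'])
for l in((.5516,.1572,.01),(.5268,.2746,.01)):print(px(c,l,True))
s=get_state();print(s['eef_pos'],s['tcp_rot'],s['qpos'])
E
```

```text
[0.46997618 0.15182846 0.37393403] [ 0.31994686  0.06720822 -0.94504871] 321.07154077342955 203.16369728886986
[311.50825963 167.83196018]
[408.97307141 168.7369682 ]
[0.55246652 0.17008443 0.25041566] [-1.04131463e-01  9.94563528e-01  1.47727713e-04  7.64342041e-05] [ 1.23087689e-01  7.41523870e-02  1.81985537e+00  3.08525545e-04
  1.24742653e+00 -1.65644781e+00]
```

View pics/w1.png

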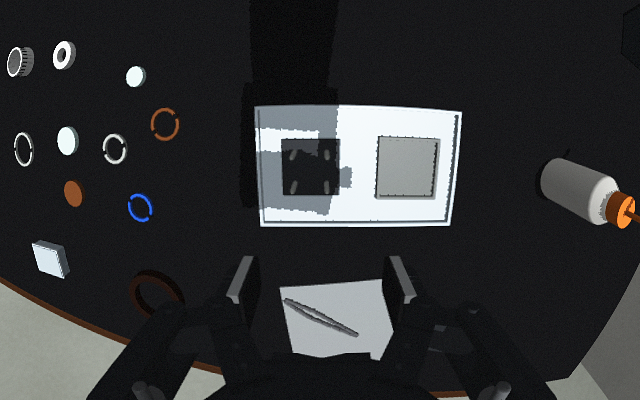

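The wrist view shows the nest plate at about (311,167) with four pins, the pocket at (407,167), and the tray axes aligned with the picture, so the yaw is right.

```bash
cat > n.py <<'E'
from h import *
def quad(c,mask,z,seed):
    m=cv2.morphologyEx(mask.astype(np.uint8),cv2.MORPH_CLOSE,np.ones((9,9)))
    m=cv2.morphologyEx(m,cv2.MORPH_OPEN,np.ones((5,5)))
    for k in cv2.findContours(m,cv2.RETR_EXTERNAL,cv2.CHAIN_APPROX_NONE)[0]:
        if cv2.pointPolygonTest(k,seed,False)>0:
            P=np.array([pt(c,q,z,True)[:2] for q in k[:,0,:]],np.float32)
            r=cv2.minAreaRect(P); return r
if __name__=='__main__':
    c=shot('wrist');g=c['color'].max(2)
    print(g[167,270:350:4],g[130:205:4,311],g[167,365:450:4])
    print('nest',quad(c,g<75,.010,(311.,167.)))
    print('pocket',quad(c,(g<190)&(g>75),.014,(407.,167.)))
    a=cv2.resize(c['color'][95:235,245:465],None,fx=3.6,fy=3.6,interpolation=cv2.INTER_CUBIC)
    cv2.imwrite('pics/nest.png',np.clip(a.astype(float)*1.6,0,255))
E
python3 n.py
```

```text
[145 146 145  28  30  28  29  26  31  30  28  29  31  29  29  32  33  85
 230 141] [142 252 104  74  74  75  78  28  28  25  34  25  26  27  29  27  23 144
 147] [251 251 251  25 164 162 161 159 160 161 162 160 161 163 155 159 161  89
 152 249 249 253]
nest ((0.6923243999481201, 0.17052626609802246), (0.9944843053817749, 1.5548940896987915), 11.980117797851562)
pocket ((0.5259275436401367, 0.27105554938316345), (0.07941056787967682, 0.08039987087249756), 11.56707763671875)[ WARN:0@0.597] global loadsave.cpp:1063 imwrite_ Unsupported depth image for selected encoder is fallbacked to CV_8U.
```

View pics/nest.png

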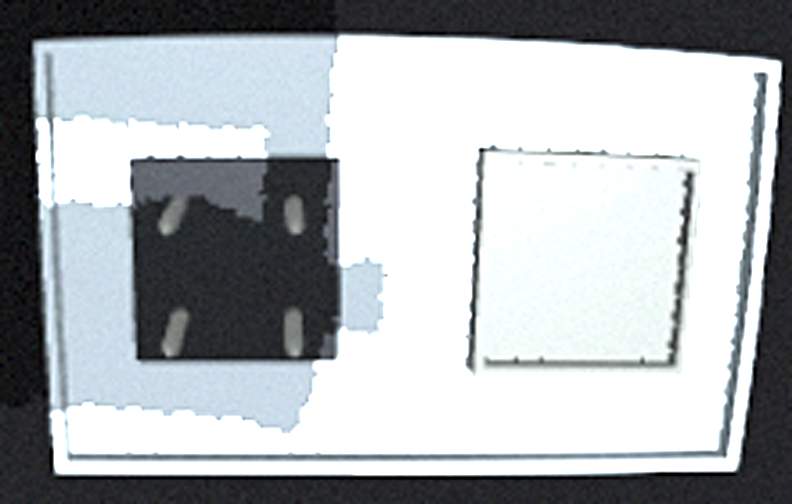

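The enlarged crop shows the four pins, feet toward the top of the picture and tips toward the bottom. The plate corners in the crop are near (132,160), (338,158), (338,358), (138,360).

```bash
python3 - <<'E'
from h import *
c=shot('wrist')
f=lambda a:(245+(a[0]+.5)/3.6-.5,95+(a[1]+.5)/3.6-.5)
for n,z,L in(('corn',.010,[(132,160),(338,158),(338,358),(138,360)]),('tip',.051,[(167,228),(296,227),(172,349),(293,348)]),('foot',.010,[(183,203),(291,202),(182,314),(291,314)]),('pock',.014,[(479,149),(697,157),(683,369),(472,367)])):
    P=np.array([pt(c,f(a),z,True)[:2] for a in L]);print(n,P.mean(0).round(4),np.round(P,4).tolist())
E
```

```text
corn [0.5509 0.1558] [[0.5244, 0.1154], [0.5101, 0.1814], [0.5771, 0.1966], [0.592, 0.1296]]
tip [0.5505 0.1558] [[0.5362, 0.1334], [0.5282, 0.1706], [0.5726, 0.1417], [0.5648, 0.1775]]
foot [0.5503 0.1558] [[0.5353, 0.1347], [0.5277, 0.1695], [0.5728, 0.1415], [0.5652, 0.1776]]
pock [0.525  0.2713] [[0.4965, 0.2255], [0.4804, 0.3], [0.5538, 0.3177], [0.5694, 0.2419]]
```

Emit:
jog_arm --deltas "-.27 -1 0 0 0 0;-.27 -1 0 0 0 0;-.27 -1 0 0 0 0;-.27 -1 0 0 0 0;-.27 -1 0 0 0 0;-.27 -1 0 0 0 0;-.27 -1 0 0 0 0;-.27 -1 0 0 0 0;-.27 -1 0 0 0 0;-.27 -1 0 0 0 0;-.27 -1 0 0 0 0;-.27 -1 0 0 0 0;-.27 -1 0 0 0 0;-.27 -1 0 0 0 0;-.27 -1 0 0 0 0;-.27 -1 0 0 0 0;-.27 -1 0 0 0 0;-.27 -1 0 0 0 0;-.27 -1 0 0 0 0;-.27 -1 0 0 0 0"

```text
time: 6.15
eef_pos: [0.4434, -0.2317, 0.2504]
tcp_rot: [-0.103, 0.995, -0.0, 0.0]
contact_force: [-0.3, 0.3, 0.2]
opening: 0.748
finger_force: 0.0
```

Emit:
jog_arm --deltas "0 0 0 0 0 0;0 0 0 0 0 0"

```text
time: 6.4
eef_pos: [0.4442, -0.2303, 0.2503]
tcp_rot: [-0.104, 0.995, 0.0, 0.0]
contact_force: [-0.3, -0.1, -0.1]
opening: 0.752
finger_force: 0.0
```

```bash
cat > w.py <<'E'
from h import *
def wm(c):
    m=(c['color'].max(2)>70).astype(np.uint8)
    cs=[k for k in cv2.findContours(m,cv2.RETR_EXTERNAL,cv2.CHAIN_APPROX_NONE)[0] if len(k)>25]
    for n,p,h in(('spacer',(.445,-.247),.014),('blank',(.5765,-.2235),.01),('retainer',(.577,-.1233),.007),('barrel',(.4525,-.363),.03)):
        e=px(c,[*p,h/2],True)
        k=min(cs,key=lambda k:np.linalg.norm(np.array(cv2.minEnclosingCircle(k)[0])-e))
        # silhouette contour -> plane at mid height, ellipse fit there
        P=np.array([pt(c,q,h/2,True)[:2] for q in k[:,0,:]],np.float32)
        (x,y),ax,_=cv2.fitEllipse((P*1e4).astype(np.float32)); print(n,round(x/1e4,4),round(y/1e4,4),np.round(np.array(ax)/1e4,4),e.round())
if __name__=='__main__':
    wm(shot('wrist','w2.png')); s=get_state();print(s['time'],s['eef_pos'],s['tcp_rot'])
E
python3 w.py
```

```text
spacer 0.4446 -0.2468 [0.044  0.0464] [308. 168.]
blank 0.5759 -0.224 [0.0449 0.05  ] [307. 264.]
retainer 0.5671 -0.133 [0.0215 0.0331] [376. 275.]
barrel 0.4526 -0.3635 [0.0523 0.063 ] [214. 158.]
6.45 [ 0.44434134 -0.22997726  0.25031224] [-1.03902259e-01  9.94587502e-01  1.37530506e-04  5.36352305e-05]
```

Emit:
jog_arm --deltas "0 -.2 -.5 0 0 0;0 -.3 -1 0 0 0;0 -.35 -1 0 0 0;0 0 -1 0 0 0;0 0 -1 0 0 0;0 0 -1 0 0 0;0 0 -1 0 0 0;0 0 -1 0 0 0;0 0 -1 0 0 0;0 0 -1 0 0 0;0 0 -1 0 0 0;0 0 -.5 0 0 0;0 0 -.4 0 0 0;0 0 0 0 0 0"

```text
time: 8.2
eef_pos: [0.4444, -0.2471, 0.022]
tcp_rot: [-0.104, 0.995, 0.0, -0.0]
contact_force: [-0.2, 0.1, -0.3]
opening: 0.752
finger_force: 0.0
```

Emit:
jog_arm --deltas "0 0 0 0 0 0;0 0 0 0 0 0;0 0 0 0 0 0;0 0 0 0 0 0" --gripper 0.4 --squeeze 40

```text
time: 8.7
eef_pos: [0.4452, -0.2479, 0.0235]
tcp_rot: [-0.104, 0.995, -0.001, 0.001]
contact_force: [-1.8, 1.0, 5.8]
opening: 0.485
finger_force: 40.5
```

Emit:
jog_arm --deltas "0 0 .2 0 0 0;0 0 1 0 0 0;0 0 1 0 0 0;0 0 1 0 0 0;0 0 1 0 0 0;0 0 1 0 0 0;0 0 1 0 0 0;0 0 1 0 0 0;0 0 1 0 0 0;0 0 0 0 0 0"

```text
time: 9.95
eef_pos: [0.4452, -0.2479, 0.1878]
tcp_rot: [-0.104, 0.995, -0.001, 0.001]
contact_force: [-0.1, -0.5, -0.5]
opening: 0.488
finger_force: 40.6
```

```bash
python3 - <<'E'
from h import *
c=shot('wrist');s=get_state();print(s['time'],s['eef_pos'],s['opening'],s['finger_force'])
p=s['eef_pos'];e=px(c,p,True);print(e)
u,v=map(int,e);a=cv2.resize(c['color'][max(0,v-70):v+60,u-100:u+100],None,fx=4,fy=4,interpolation=cv2.INTER_CUBIC);cv2.imwrite('pics/h1.png',a)
E
```

```text
10.0 [ 0.44460641 -0.24739881  0.18642438] 0.48770674339071346 40.58746347203851
[323.82574437 283.32844471]
```

View pics/h1.png

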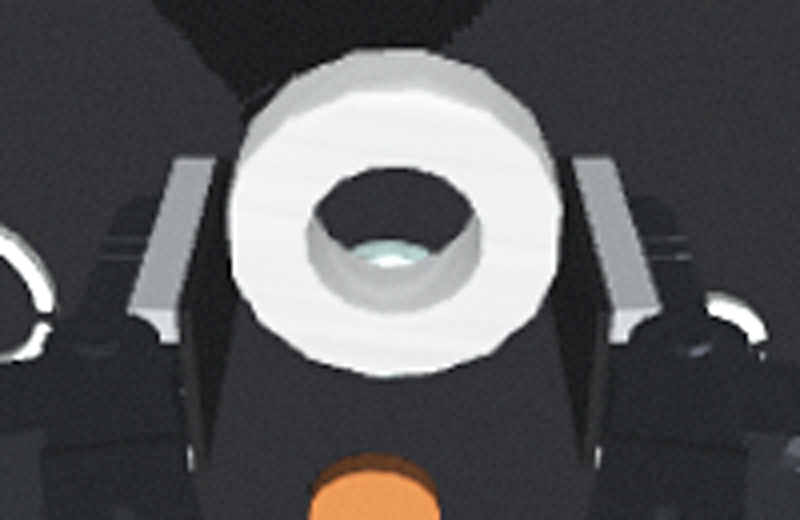

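The spacer is held between the pads. Its top face is at about crop (395,233), i.e. full picture (321.6,271).

```bash
python3 - <<'E'
from h import *
c=shot('wrist');s=get_state();p=s['eef_pos'];u,v=map(int,px(c,p,True))
q=pt(c,(u-100+395.5/4-.5,v-70+233/4-.5),p[2]-.0085,True);print(p,q-p)
for r in((230,215),(560,215),(395,90),(395,376)):print(pt(c,(u-100+r[0]/4-.5,v-70+r[1]/4-.5),p[2]-.0085,True)-p)
E
```

```text
[ 0.44417533 -0.24703166  0.18554397] [-0.00156186 -0.00133931 -0.0085    ]
[ 0.00034565 -0.02207711 -0.0085    ]
[-0.00819169  0.01826782 -0.0085    ]
[-0.02100964 -0.00550761 -0.0085    ]
[ 0.02092521  0.00334343 -0.0085    ]
```

Emit:
jog_arm --deltas ".26 .8 0 0 0 0;.27 1 0 0 0 0;.27 1 0 0 0 0;.27 1 0 0 0 0;.27 1 0 0 0 0;.27 1 0 0 0 0;.27 1 0 0 0 0;.27 1 0 0 0 0;.27 1 0 0 0 0;.27 1 0 0 0 0;.27 1 0 0 0 0;.27 1 -.2 0 0 0;.27 1 -.2 0 0 0;.27 1 -.2 0 0 0;.27 1 -.3 0 0 0;.27 1 -.3 0 0 0;.27 1 -.3 0 0 0;.27 1 -.3 0 0 0;.27 1 -.3 0 0 0;.27 1 -.3 0 0 0"

```text
time: 12.55
eef_pos: [0.5525, 0.1501, 0.1377]
tcp_rot: [-0.104, 0.995, 0.0, -0.0]
contact_force: [0.3, -0.8, 0.3]
opening: 0.491
finger_force: 40.6
```

Emit:
jog_arm --deltas "0 .4 -1 0 0 0;0 0 -1 0 0 0;0 0 -.6 0 0 0;0 0 0 0 0 0;0 0 0 0 0 0"

```text
time: 13.18
eef_pos: [0.5528, 0.1563, 0.0868]
tcp_rot: [-0.104, 0.995, -0.0, 0.0]
contact_force: [0.3, -0.5, 0.4]
opening: 0.488
finger_force: 40.6
```

```bash
cat > v.py <<'E'
import sys
from h import *
c=shot('wrist');s=get_state();print(s['time'],s['eef_pos'],s['opening'],s['finger_force'])
p=s['eef_pos'];e=px(c,p,True)
u,v=map(int,e);print(u-100,v-80)
a=cv2.resize(c['color'][max(0,v-80):v+60,u-100:u+100],None,fx=4,fy=4,interpolation=cv2.INTER_CUBIC);cv2.imwrite('pics/'+sys.argv[1],np.clip(a.astype(float)*1.4,0,255).astype(np.uint8))
E
python3 v.py p1.png
```

```text
13.225 [0.55304629 0.15633953 0.08712943] 0.48877895803358834 40.59355929493904
222 206
```

View pics/p1.png

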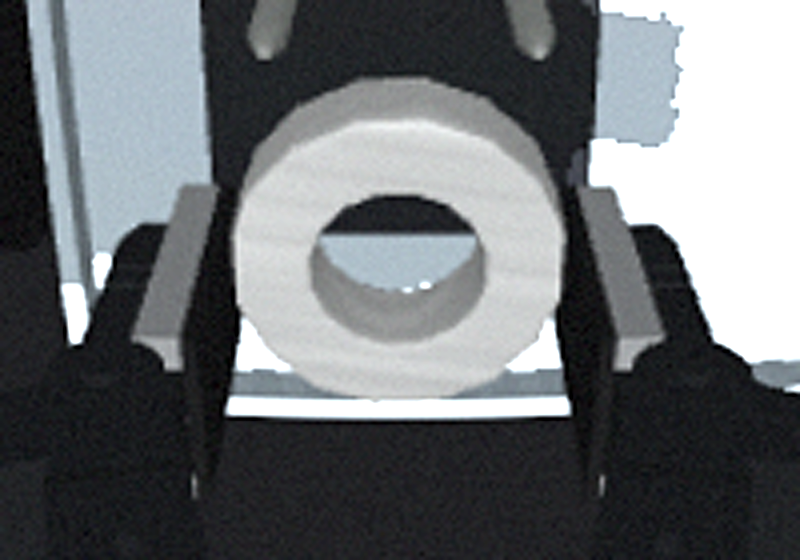

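Held spacer centred at crop (399,262). The two near pin tips are at (265,50) and (539,49), so it is laterally aligned; next I work out the fore-aft offset.

```bash
cat > o.py <<'E'
from h import *
def off(ringpts,tips,ztop_rel,U,V,c=None):
    c=c or shot('wrist');p=get_state()['eef_pos'];W=lambda r,z:pt(c,(U+(r[0]+.5)/4-.5,V+(r[1]+.5)/4-.5),z,True)[:2]
    t=[W(a,.0505) for a in tips]
    ex=np.array([.9785,.2064]);ey=np.array([-.2064,.9785])
    nc=np.mean(t,0)+.0191*ex
    rc=np.mean([W(a,p[2]+ztop_rel) for a in ringpts],0)
    print('pin gap',np.linalg.norm(t[0]-t[1]),'nest',nc,'part',rc,'move',nc-rc,'tcp',p,'nest axes',ex@(nc-rc),ey@(nc-rc))
E
python3 -c "
from o import *
off([(235,245),(563,245),(399,119),(399,399)],[(265,50),(539,49)],-.0085,222,206)"
```

```text
pin gap 0.03828646411608511 nest [0.55196539 0.15602034] part [0.54945962 0.15505506] move [0.00250577 0.00096528] tcp [0.55309304 0.15643122 0.08729107] nest axes 0.002651131458502342 0.0004273310714762204
```

```bash
python3 -c "
from o import *
off([(399,119),(399,399)],[(265,50),(539,49)],-.0085,222,206)
c=shot('wrist');print(px(c,get_state()['eef_pos'],True))"
```

```text
pin gap 0.03832318180944656 nest [0.55208989 0.15611744] part [0.55120618 0.15549657] move [0.00088371 0.00062087] tcp [0.55306339 0.15650146 0.08730076] nest axes 0.0009928536896910876 0.00042512270596280357
[322.62879401 285.5184249 ]
```

Emit:
jog_arm --deltas "0 .03 -.4 0 0 0;0 0 -.4 0 0 0;0 0 -.3 0 0 0;0 0 -.2 0 0 0;0 0 0 0 0 0"

```text
time: 14.0
eef_pos: [0.552, 0.1572, 0.0597]
tcp_rot: [-0.104, 0.995, -0.0, -0.001]
contact_force: [-0.4, 0.0, -0.4]
opening: 0.484
finger_force: 40.6
```

Emit:
jog_arm --deltas "0 0 -.3 0 0 0;0 0 -.4 0 0 0;0 0 0 0 0 0"

```text
time: 14.38
eef_pos: [0.5516, 0.1572, 0.0452]
tcp_rot: [-0.104, 0.995, 0.0, -0.001]
contact_force: [-0.8, 0.0, 0.2]
opening: 0.488
finger_force: 40.6
```

Emit:
jog_arm --deltas "0 0 -.25 0 0 0;0 0 -.25 0 0 0;0 0 -.05 0 0 0;0 0 0 0 0 0"

```text
time: 14.88
eef_pos: [0.5523, 0.1572, 0.0352]
tcp_rot: [-0.104, 0.995, -0.0, -0.0]
contact_force: [-0.1, -0.4, -0.6]
opening: 0.486
finger_force: 40.6
```

Emit:
jog_arm --deltas "0 0 -.1 0 0 0;0 0 -.05 0 0 0;0 0 0 0 0 0"

```text
time: 15.25
eef_pos: [0.5527, 0.1573, 0.0335]
tcp_rot: [-0.104, 0.995, -0.0, 0.0]
contact_force: [-2.7, -0.7, 4.4]
opening: 0.49
finger_force: 41.1
```

Emit:
jog_arm --deltas "0 0 0 0 0 0;0 0 0 0 0 0;0 0 0 0 0 0" --gripper 0.72

```text
time: 15.62
eef_pos: [0.5522, 0.1572, 0.0321]
tcp_rot: [-0.104, 0.995, 0.0, -0.0]
contact_force: [-0.1, 0.0, -0.1]
opening: 0.722
finger_force: 0.0
```

Emit:
jog_arm --deltas "0 0 .5 0 0 0;0 0 1 0 0 0;0 0 1 0 0 0;0 0 1 0 0 0;0 0 1 0 0 0;0 0 1 0 0 0;0 -.2 1 0 0 0;0 -1 1 0 0 0;0 -1 1 0 0 0;0 -1 1 0 0 0;0 -1 .5 0 0 0;0 -1 0 0 0 0;0 -1 0 0 0 0;0 -1 0 0 0 0;0 -1 0 0 0 0;0 -1 0 0 0 0;0 -1 0 0 0 0;0 -1 0 0 0 0;0 -.5 0 0 0 0;0 0 0 0 0 0"

```text
time: 18.12
eef_pos: [0.5524, -0.0774, 0.2323]
tcp_rot: [-0.103, 0.995, 0.0, 0.0]
contact_force: [-0.1, 0.1, -0.3]
opening: 0.722
finger_force: 0.0
```

```bash
python3 v.py q1.png; python3 - <<'E'
from h import *
import w
c=shot('wrist');cv2.imwrite('pics/w3.png',c['color']);w.wm(c)
k=shot('top');print(px(c,[.5515,.1572,.02],True))
d=c
u,v=map(int,px(d,[.5515,.1572,.02],True))
cv2.imwrite('pics/s1.png',cv2.resize(d['color'][max(0,v-60):v+60,max(0,u-60):u+60],None,fx=4.5,fy=4.5,interpolation=cv2.INTER_CUBIC))
E
```

```text
18.175 [ 0.55235581 -0.07683807  0.23229675] 0.7230394133396784 0.0
223 205
spacer 0.4507 -0.3709 [0.0522 0.0761] [197.  59.]
blank 0.5759 -0.2244 [0.0443 0.0478] [200. 170.]
retainer 0.5809 -0.1214 [0.0298 0.0378] [279. 185.]
barrel 0.4511 -0.3646 [0.051  0.0744] [114.  60.]
[496.89061144 214.51912287]
```

View pics/s1.png

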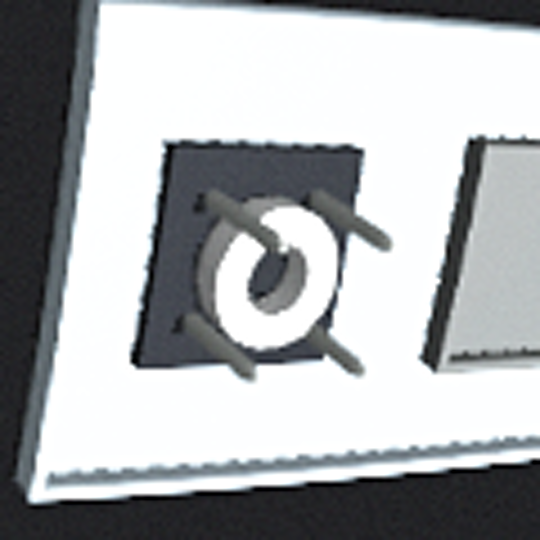

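Wrist crop: the spacer lies flat between the four pins. Next, the blank.

Emit:
jog_arm --deltas ".15 -.9 0 0 0 0;.15 -.9 0 0 0 0;.15 -.9 -.5 0 0 0;.15 -.9 -.5 0 0 0;.15 -.95 -.5 0 0 0;.15 -.95 -.5 0 0 0;.15 -.95 -.5 0 0 0;.15 -.9 -.5 0 0 0;0 0 -1 0 0 0;0 0 -1 0 0 0;0 0 -1 0 0 0;0 0 -1 0 0 0;0 0 -1 0 0 0;0 0 -1 0 0 0;0 0 -.7 0 0 0;0 0 -.4 0 0 0;0 0 -.2 0 0 0;0 0 0 0 0 0"

```text
time: 20.52
eef_pos: [0.5766, -0.2239, 0.0265]
tcp_rot: [-0.104, 0.995, -0.0, 0.0]
contact_force: [-0.3, -0.1, -0.1]
opening: 0.719
finger_force: 0.0
```

Emit:
jog_arm --deltas "0 0 -.05 0 0 0;0 0 0 0 0 0;0 0 0 0 0 0;0 0 0 0 0 0" --gripper 0.4 --squeeze 30

```text
time: 21.02
eef_pos: [0.5785, -0.2242, 0.0286]
tcp_rot: [-0.104, 0.995, -0.001, 0.002]
contact_force: [-1.0, 3.3, 9.6]
opening: 0.404
finger_force: 9.0
```

Emit:
jog_arm --deltas "0 0 .2 0 0 0;0 0 .5 0 0 0;0 0 1 0 0 0;0 0 1 0 0 0;0 0 1 0 0 0;0 0 1 0 0 0;0 0 1 0 0 0;0 0 1 0 0 0;0 0 0 0 0 0"

```text
time: 22.15
eef_pos: [0.5776, -0.2244, 0.1621]
tcp_rot: [-0.104, 0.995, -0.001, 0.002]
contact_force: [0.3, 0.2, -0.1]
opening: 0.4
finger_force: 0.0
```

```bash
python3 v.py h2.png
```

```text
22.2 [ 0.57679048 -0.22398562  0.16040383] 0.3961010228003935 0.0
223 202
```

View pics/h2.png

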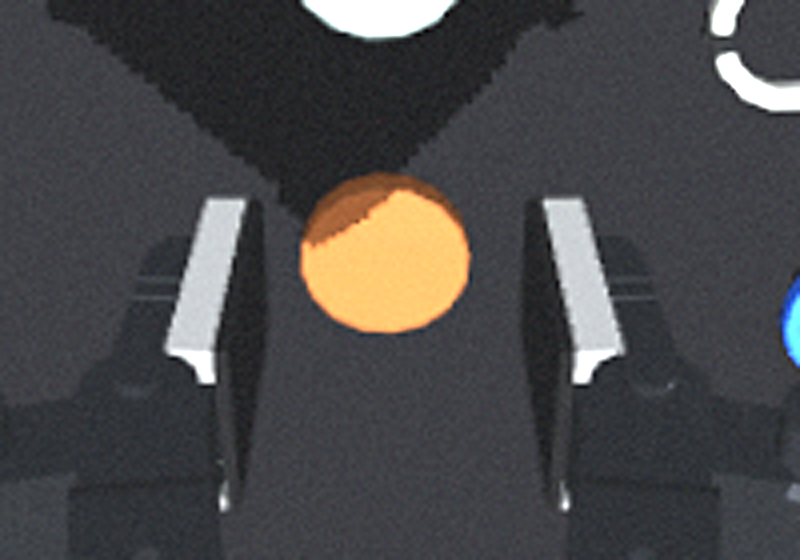

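The grasp missed: the tips rode over the blank's top edge, and it lies just ahead of the fingers with its edge at crop (380,35). I re-measure and go lower.

```bash
python3 - <<'E'
from h import *
import w
c=shot('wrist','w4.png');w.wm(c)
names=(.5763,-.2237)
for n in('top','scene'):
    d=shot(n);m=(d['color'].max(2)>75).astype(np.uint8)
    cs=[k for k in cv2.findContours(m,cv2.RETR_EXTERNAL,cv2.CHAIN_APPROX_NONE)[0] if len(k)>15]
    e=px(d,[.5763,-.2237,.005]);k=min(cs,key=lambda k:np.linalg.norm(np.array(cv2.minEnclosingCircle(k)[0])-e))
    b=cv2.fitEllipse(k.astype(np.float32));print(n,pt(d,b[0],.005),b[1])
print(get_state()['eef_pos'])
E
```

```text
spacer 0.4492 -0.3677 [0.0538 0.0661] [328.  45.]
blank 0.577 -0.2295 [0.044  0.0463] [323. 191.]
retainer 0.5756 -0.1236 [0.0404 0.0433] [420. 211.]
barrel 0.4505 -0.364 [0.0522 0.0641] [198.  34.]
top [ 0.57692921 -0.12354139  0.005     ] (16.454057693481445, 16.913280487060547)
scene [ 0.57732811 -0.22896749  0.005     ] (20.417123794555664, 21.562498092651367)
[ 0.57568479 -0.22336315  0.1580081 ]
```

Emit:
jog_arm --deltas ".05 -.27 0 0 0 0;0 0 -1 0 0 0;0 0 -1 0 0 0;0 0 -1 0 0 0;0 0 -1 0 0 0;0 0 -1 0 0 0;0 0 -1 0 0 0;0 0 -.5 0 0 0;0 0 -.2 0 0 0;0 0 0 0 0 0;0 0 0 0 0 0" --gripper 0.75

```text
time: 23.72
eef_pos: [0.578, -0.2295, 0.0263]
tcp_rot: [-0.104, 0.995, -0.001, 0.001]
contact_force: [-0.3, 0.5, -0.3]
opening: 0.749
finger_force: 0.0
```

Emit:
jog_arm --deltas "-.05 .03 -.2 0 0 0;0 0 -.13 0 0 0;0 0 0 0 0 0"

```text
time: 24.1
eef_pos: [0.5761, -0.2284, 0.0184]
tcp_rot: [-0.104, 0.995, 0.0, -0.0]
contact_force: [0.0, 0.5, 0.6]
opening: 0.752
finger_force: 0.0
```

Emit:
jog_arm --deltas "0 0 0 0 0 0;0 0 0 0 0 0;0 0 0 0 0 0;0 0 0 0 0 0" --gripper 0.42 --squeeze 35

```text
time: 24.6
eef_pos: [0.5767, -0.2288, 0.0191]
tcp_rot: [-0.104, 0.995, -0.0, 0.0]
contact_force: [-0.4, 0.6, 2.5]
opening: 0.491
finger_force: 35.7
```

Gripped at 44 mm. Lift and check.

Emit:
jog_arm --deltas "0 0 .2 0 0 0;0 0 .5 0 0 0;0 0 1 0 0 0;0 0 1 0 0 0;0 0 1 0 0 0;0 0 1 0 0 0;0 0 1 0 0 0;0 .3 .5 0 0 0;-.06 1 0 0 0 0;-.06 1 0 0 0 0;-.06 1 0 0 0 0;-.06 1 0 0 0 0;-.06 1 0 0 0 0;-.06 1 0 0 0 0;-.06 1 0 0 0 0;-.06 1 0 0 0 0;-.06 1 0 0 0 0;-.06 1 0 0 0 0;-.06 1 0 0 0 0;-.06 1 0 0 0 0"

```text
time: 27.1
eef_pos: [0.5619, 0.0188, 0.1427]
tcp_rot: [-0.104, 0.995, -0.0, 0.0]
contact_force: [0.2, -0.7, -0.2]
opening: 0.488
finger_force: 35.6
```

Emit:
jog_arm --deltas "-.08 1 0 0 0 0;-.08 1 0 0 0 0;-.08 1 0 0 0 0;-.08 1 0 0 0 0;-.08 1 0 0 0 0;-.08 1 0 0 0 0;-.08 .9 0 0 0 0;0 .1 0 0 0 0;0 0 0 0 0 0;0 0 0 0 0 0"

```text
time: 28.35
eef_pos: [0.5509, 0.1569, 0.1427]
tcp_rot: [-0.104, 0.995, -0.0, -0.0]
contact_force: [-0.5, -0.4, -0.6]
opening: 0.489
finger_force: 35.6
```

```bash
python3 v.py p2.png
```

```text
28.4 [0.55090364 0.15688712 0.14275392] 0.49165795829298736 35.56669592857361
222 205
```

View pics/p2.png

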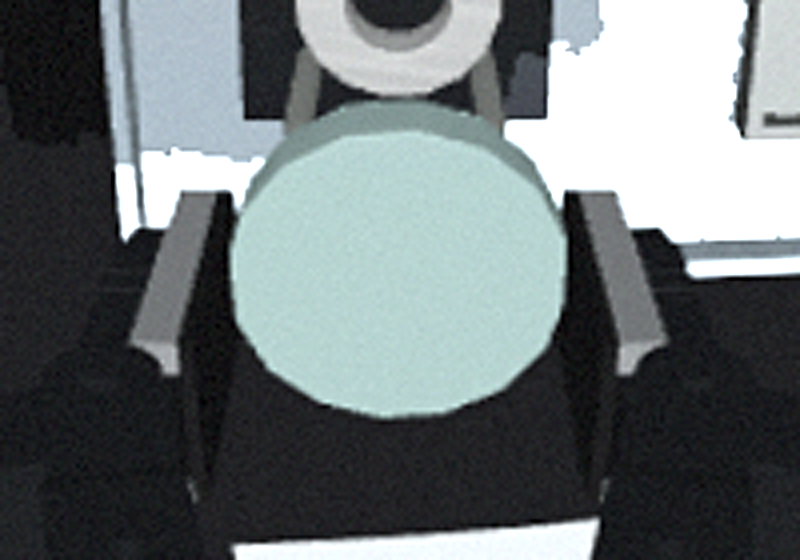

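The blank is held flat: front edge at crop (399,130), back edge (399,416), sides 232 and 566. I compute its offset from the TCP.

```bash
python3 - <<'E'
from h import *
c=shot('wrist');p=get_state()['eef_pos'];print(p)
W=lambda r,z:pt(c,(222+(r[0]+.5)/4-.5,205+(r[1]+.5)/4-.5),z,True)
a,b=W((399,130),p[2]-.0091),W((399,416),p[2]-.0091);print((a+b)/2-p,np.linalg.norm(a-b))
# spacer top hole/outer edge in same picture: back edge at (397,96)
print('spacer back edge',W((397,95),.010))
E
```

```text
[0.55090306 0.15691004 0.1427378 ]
[-4.05723616e-05 -5.78354340e-04 -9.10000000e-03] 0.04293452191904381
spacer back edge [0.57869436 0.16174099 0.01      ]
```

Emit:
jog_arm --deltas ".03 .01 -.5 0 0 0;0 0 -1 0 0 0;0 0 -1 0 0 0;0 0 -.6 0 0 0;0 0 -.4 0 0 0;0 0 -.3 0 0 0;0 0 0 0 0 0"

```text
time: 29.32
eef_pos: [0.5513, 0.1577, 0.0665]
tcp_rot: [-0.104, 0.995, -0.0, -0.0]
contact_force: [0.2, 0.4, -0.5]
opening: 0.49
finger_force: 35.6
```

Emit:
jog_arm --deltas "0 0 -.2 0 0 0;0 0 -.2 0 0 0;0 0 -.2 0 0 0;0 0 0 0 0 0"

```text
time: 29.82
eef_pos: [0.551, 0.1576, 0.0542]
tcp_rot: [-0.104, 0.995, -0.0, -0.0]
contact_force: [0.9, -0.2, -0.6]
opening: 0.498
finger_force: 35.6
```

Emit:
jog_arm --deltas "0 0 -.2 0 0 0;0 0 -.2 0 0 0;0 0 -.12 0 0 0;0 0 0 0 0 0;0 0 0 0 0 0"

```text
time: 30.45
eef_pos: [0.5514, 0.1576, 0.0444]
tcp_rot: [-0.104, 0.995, -0.0, 0.0]
contact_force: [0.1, 0.4, 0.1]
opening: 0.495
finger_force: 35.6
```

Emit:
jog_arm --deltas "0 0 -.06 0 0 0;0 0 -.04 0 0 0;0 0 0 0 0 0"

```text
time: 30.82
eef_pos: [0.5516, 0.1577, 0.0431]
tcp_rot: [-0.104, 0.995, -0.0, 0.0]
contact_force: [-2.9, 0.1, 4.5]
opening: 0.495
finger_force: 36.0
```

Emit:
jog_arm --deltas "0 0 0 0 0 0;0 0 0 0 0 0;0 0 0 0 0 0" --gripper 0.75

```text
time: 31.2
eef_pos: [0.5512, 0.1576, 0.042]
tcp_rot: [-0.104, 0.995, 0.0, -0.0]
contact_force: [-0.1, 1.0, -0.3]
opening: 0.755
finger_force: 0.0
```

Emit:
jog_arm --deltas "0 0 .5 0 0 0;0 0 1 0 0 0;0 0 1 0 0 0;0 0 1 0 0 0;0 0 1 0 0 0;0 -.3 1 0 0 0;.1 -1 1 0 0 0;.1 -1 .5 0 0 0;.1 -1 0 0 0 0;.1 -1 0 0 0 0;.1 -1 0 0 0 0;.1 -1 0 0 0 0;.1 -1 0 0 0 0;.1 -1 0 0 0 0;.1 -1 0 0 0 0;.1 -1 0 0 0 0;.1 -1 0 0 0 0;.1 -1 0 0 0 0;0 -.7 0 0 0 0;0 0 0 0 0 0"

```text
time: 33.7
eef_pos: [0.5754, -0.1034, 0.1823]
tcp_rot: [-0.103, 0.995, 0.0, -0.0]
contact_force: [-0.2, 0.1, 0.1]
opening: 0.752
finger_force: 0.0
```

```bash
python3 - <<'E'
from h import *
import w
c=shot('wrist');w.wm(c);print(get_state()['eef_pos'])
u,v=map(int,px(c,[.5515,.1572,.02],True))
cv2.imwrite('pics/s2.png',cv2.resize(c['color'][max(0,v-60):v+60,max(0,u-60):u+60],None,fx=4.5,fy=4.5,interpolation=cv2.INTER_CUBIC))
E
```

```text
spacer 0.4497 -0.3712 [0.0536 0.078 ] [206.  34.]
blank 0.6599 -0.2116 [0.0434 0.048 ] [208. 164.]
retainer 0.5816 -0.1212 [0.0294 0.0375] [302. 182.]
barrel 0.4509 -0.3645 [0.0522 0.0759] [110.  37.]
[ 0.57526868 -0.10262904  0.18221203]
```

View pics/s2.png

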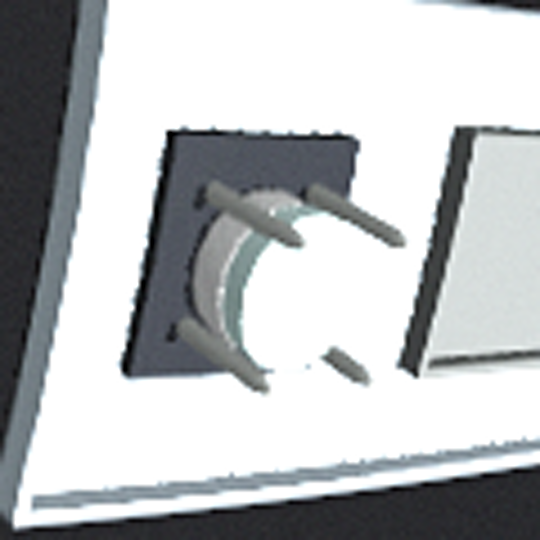

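The blank lies flat on the spacer between the pins. Next, the retainer.

Emit:
jog_arm --deltas ".08 -.6 -.5 0 0 0;0 -.42 -1 0 0 0;0 0 -1 0 0 0;0 0 -1 0 0 0;0 0 -1 0 0 0;0 0 -1 0 0 0;0 0 -1 0 0 0;0 0 -.7 0 0 0;0 0 -.4 0 0 0;0 0 -.2 0 0 0;0 0 0 0 0 0;0 0 0 0 0 0"

```text
time: 35.25
eef_pos: [0.5775, -0.123, 0.027]
tcp_rot: [-0.104, 0.995, -0.0, 0.001]
contact_force: [0.2, 0.5, -0.5]
opening: 0.749
finger_force: 0.0
```

Emit:
jog_arm --deltas "-.02 0 -.2 0 0 0;0 0 -.2 0 0 0;0 0 0 0 0 0;0 0 0 0 0 0"

```text
time: 35.75
eef_pos: [0.5765, -0.1227, 0.0182]
tcp_rot: [-0.104, 0.995, 0.0, -0.0]
contact_force: [0.4, -1.3, -1.1]
opening: 0.75
finger_force: 0.0
```

Emit:
jog_arm --deltas "0 0 0 0 0 0;0 0 0 0 0 0;0 0 0 0 0 0;0 0 0 0 0 0" --gripper 0.42 --squeeze 30

```text
time: 36.25
eef_pos: [0.577, -0.1229, 0.0189]
tcp_rot: [-0.104, 0.995, -0.0, 0.0]
contact_force: [-1.2, -0.1, 4.5]
opening: 0.49
finger_force: 30.3
```

Emit:
jog_arm --deltas "0 0 .2 0 0 0;0 0 .5 0 0 0;0 0 1 0 0 0;0 0 1 0 0 0;0 0 1 0 0 0;0 .3 1 0 0 0;-.1 1 1 0 0 0;-.1 1 .5 0 0 0;-.1 1 0 0 0 0;-.1 1 0 0 0 0;-.1 1 0 0 0 0;-.1 1 0 0 0 0;-.1 1 0 0 0 0;-.1 1 0 0 0 0;-.1 1 0 0 0 0;-.1 1 0 0 0 0;-.1 1 0 0 0 0;-.1 1 0 0 0 0;-.07 1 0 0 0 0;0 .7 0 0 0 0"

```text
time: 38.75
eef_pos: [0.551, 0.1586, 0.1423]
tcp_rot: [-0.104, 0.995, -0.0, -0.0]
contact_force: [-0.5, -0.1, -0.0]
opening: 0.485
finger_force: 30.4
```

Emit:
jog_arm --deltas "0 0 0 0 0 0;0 0 0 0 0 0"

```text
time: 39.0
eef_pos: [0.5512, 0.157, 0.1422]
tcp_rot: [-0.104, 0.995, -0.0, -0.0]
contact_force: [-0.1, -0.2, -0.1]
opening: 0.489
finger_force: 30.4
```

```bash
python3 v.py p3.png
```

```text
39.05 [0.55124662 0.15681146 0.142261  ] 0.49420428648257775 30.43991558253765
222 205
```

View pics/p3.png

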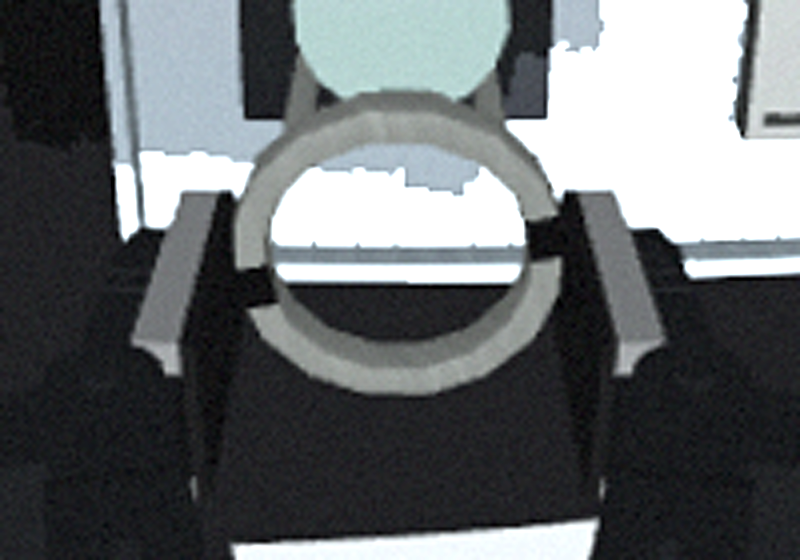

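The retainer is held flat: top rim front at crop (400,110), back at (400,395).

```bash
python3 - <<'E'
from h import *
c=shot('wrist');p=get_state()['eef_pos'];print(p)
W=lambda r,z:pt(c,(222+(r[0]+.5)/4-.5,205+(r[1]+.5)/4-.5),z,True)
a,b=W((400,110),p[2]-.0119),W((400,395),p[2]-.0119);print((a+b)/2-p,np.linalg.norm(a-b))
E
```

```text
[0.55126326 0.15670495 0.14227776]
[-0.00141553 -0.00060196 -0.0119    ] 0.042795906762108836
```

Emit:
jog_arm --deltas ".04 .04 -.5 0 0 0;0 0 -1 0 0 0;0 0 -1 0 0 0;0 0 -.6 0 0 0;0 0 -.3 0 0 0;0 0 0 0 0 0;0 0 0 0 0 0"

```text
time: 39.98
eef_pos: [0.5525, 0.1582, 0.075]
tcp_rot: [-0.104, 0.995, -0.0, 0.001]
contact_force: [-0.7, -1.0, -1.2]
opening: 0.491
finger_force: 30.4
```

Emit:
jog_arm --deltas "0 0 -.15 0 0 0;0 0 -.15 0 0 0;0 0 -.15 0 0 0;0 0 0 0 0 0"

```text
time: 40.48
eef_pos: [0.5516, 0.158, 0.0649]
tcp_rot: [-0.104, 0.995, 0.0, -0.0]
contact_force: [-0.5, -0.5, -0.4]
opening: 0.493
finger_force: 30.4
```

Emit:
jog_arm --deltas ".02 -.03 -.2 0 0 0;0 0 -.2 0 0 0;0 0 -.1 0 0 0;0 0 0 0 0 0;0 0 0 0 0 0"

```text
time: 41.1
eef_pos: [0.5525, 0.1575, 0.0554]
tcp_rot: [-0.104, 0.995, 0.0, 0.0]
contact_force: [-0.9, 0.7, -0.2]
opening: 0.493
finger_force: 30.4
```

Emit:
jog_arm --deltas "0 0 -.08 0 0 0;0 0 -.06 0 0 0;0 0 0 0 0 0;0 0 0 0 0 0"

```text
time: 41.6
eef_pos: [0.5525, 0.1575, 0.0529]
tcp_rot: [-0.104, 0.995, -0.0, 0.0]
contact_force: [-2.2, 0.1, 3.0]
opening: 0.49
finger_force: 30.8
```

Contact at exactly the expected height. Release, retreat, on to the barrel.

Emit:
jog_arm --deltas "0 0 0 0 0 0;0 0 0 0 0 0;0 0 0 0 0 0" --gripper 0.75

```text
time: 41.98
eef_pos: [0.5522, 0.1575, 0.0523]
tcp_rot: [-0.104, 0.995, 0.0, -0.0]
contact_force: [0.6, -0.2, -0.3]
opening: 0.749
finger_force: 0.0
```

Emit:
jog_arm --deltas "0 0 .5 0 0 0;0 0 1 0 0 0;0 0 1 0 0 0;0 0 1 0 0 0;0 0 1 0 0 0;0 -.3 1 0 0 0;-.15 -1 1 0 0 0;-.2 -1 .5 0 0 0;-.2 -1 0 0 0 0;-.2 -1 0 0 0 0;-.2 -1 0 0 0 0;-.2 -1 0 0 0 0;-.2 -1 0 0 0 0;-.2 -1 0 0 0 0;-.2 -1 0 0 0 0;-.2 -1 0 0 0 0;-.2 -1 0 0 0 0;-.2 -1 0 0 0 0;-.2 -1 0 0 0 0;-.2 -1 0 0 0 0"

```text
time: 44.48
eef_pos: [0.496, -0.1296, 0.1912]
tcp_rot: [-0.104, 0.995, 0.001, -0.001]
contact_force: [-0.5, -0.3, -0.3]
opening: 0.744
finger_force: 0.0
```

Emit:
jog_arm --deltas "-.2 -1 0 0 0 0;-.2 -1 0 0 0 0;-.2 -1 0 0 0 0;-.2 -1 0 0 0 0;-.2 -1 0 0 0 0;-.2 -1 0 0 0 0;-.2 -1 0 0 0 0;-.2 -1 0 0 0 0;-.2 -1 0 0 0 0;-.2 -1 0 0 0 0;-.2 -.7 0 0 0 0;0 0 0 0 0 0;0 0 0 0 0 0" --gripper 0.88

```text
time: 46.1
eef_pos: [0.4533, -0.3422, 0.1924]
tcp_rot: [-0.104, 0.995, 0.0, -0.0]
contact_force: [-0.1, -0.2, -0.2]
opening: 0.88
finger_force: 0.0
```

```bash
python3 - <<'E'
from h import *
import w
c=shot('wrist');w.wm(c);print(get_state()['time'],get_state()['eef_pos'])
d=shot('scene');u,v=map(int,px(d,[.5515,.1572,.03]))
cv2.imwrite('pics/s3.png',cv2.resize(d['color'][v-40:v+40,u-50:u+70],None,fx=6,fy=6,interpolation=cv2.INTER_CUBIC))
E
```

```text
spacer 0.5586 -0.1958 [0.0171 0.1029] [410. 194.]
blank 0.5599 -0.1947 [0.0172 0.1036] [394. 295.]
retainer 0.5608 -0.1939 [0.0173 0.1041] [460. 302.]
barrel 0.4531 -0.3623 [0.0518 0.0581] [302. 180.]
46.15 [ 0.45343784 -0.34199031  0.19242884]
```

View pics/s3.png

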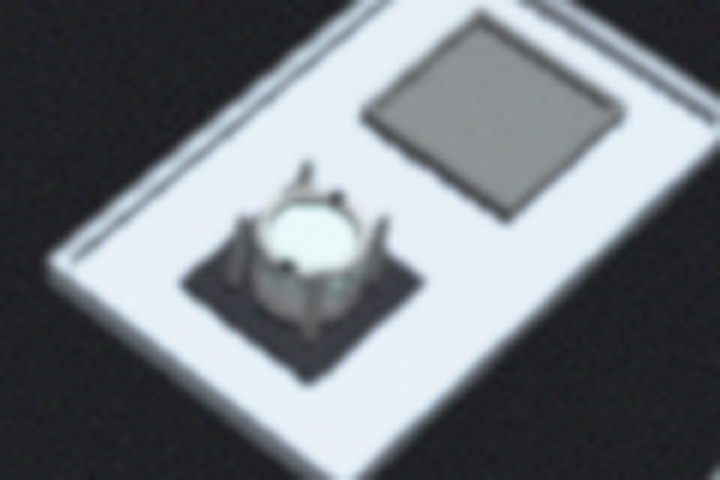

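The stack is complete: spacer, blank and slotted ring, flat between the pins. Now the barrel, at (.453,-.363).

Emit:
jog_arm --deltas "0 -.6 -.5 0 0 0;0 -.45 -1 0 0 0;0 0 -1 0 0 0;0 0 -1 0 0 0;0 0 -1 0 0 0;0 0 -1 0 0 0;0 0 -1 0 0 0;0 0 -.8 0 0 0;0 0 -.5 0 0 0;0 0 -.2 0 0 0;0 0 0 0 0 0;0 0 0 0 0 0"

```text
time: 47.7
eef_pos: [0.4538, -0.364, 0.0333]
tcp_rot: [-0.104, 0.995, -0.001, 0.0]
contact_force: [0.7, -0.3, 0.6]
opening: 0.882
finger_force: 0.0
```

Emit:
jog_arm --deltas "0 0 0 0 0 0;0 0 0 0 0 0;0 0 0 0 0 0;0 0 0 0 0 0" --gripper 0.48 --squeeze 35

```text
time: 48.2
eef_pos: [0.4539, -0.3641, 0.0335]
tcp_rot: [-0.104, 0.995, -0.001, 0.0]
contact_force: [0.6, -0.3, 6.1]
opening: 0.563
finger_force: 36.6
```

Emit:
jog_arm --deltas "0 0 .2 0 0 0;0 0 .5 0 0 0;0 0 1 0 0 0;0 0 1 0 0 0;0 0 1 0 0 0;0 .3 1 0 0 0;.1 1 1 0 0 0;.1 1 .5 0 0 0;.1 1 0 0 0 0;.1 1 0 0 0 0;.1 1 0 0 0 0;.1 1 0 0 0 0;.1 1 0 0 0 0;.1 1 0 0 0 0;.1 1 0 0 0 0;.1 1 0 0 0 0;.1 1 0 0 0 0;.1 1 0 0 0 0;.1 1 0 0 0 0;.1 1 0 0 0 0"

```text
time: 50.7
eef_pos: [0.4814, -0.0762, 0.1566]
tcp_rot: [-0.104, 0.995, -0.0, 0.0]
contact_force: [0.4, -0.3, 0.1]
opening: 0.563
finger_force: 36.2
```

Emit:
jog_arm --deltas ".12 1 0 0 0 0;.12 1 0 0 0 0;.12 1 0 0 0 0;.12 1 0 0 0 0;.12 1 0 0 0 0;.12 1 0 0 0 0;.12 1 0 0 0 0;.12 1 0 0 0 0;.12 1 0 0 0 0;.12 1 0 0 0 0;.12 1 0 0 0 0;.12 1 0 0 0 0;.12 1 0 0 0 0;.12 1 0 0 0 0;.12 1 0 0 0 0;.12 1 0 0 0 0;.12 1 0 0 0 0;.12 .5 0 0 0 0;0 0 0 0 0 0;0 0 0 0 0 0"

```text
time: 53.2
eef_pos: [0.5245, 0.2721, 0.1564]
tcp_rot: [-0.104, 0.995, -0.0, -0.0]
contact_force: [-1.1, -0.5, 0.2]
opening: 0.563
finger_force: 36.2
```

Emit:
jog_arm --deltas ".05 0 -.5 0 0 0;0 0 -1 0 0 0;0 0 -1 0 0 0;0 0 -1 0 0 0;0 0 -1 0 0 0;0 0 -.5 0 0 0;0 0 -.3 0 0 0;0 0 -.2 0 0 0;0 0 0 0 0 0;0 0 0 0 0 0"

```text
time: 54.45
eef_pos: [0.526, 0.2726, 0.0472]
tcp_rot: [-0.104, 0.995, 0.0, 0.001]
contact_force: [-0.0, 0.2, -0.8]
opening: 0.56
finger_force: 36.2
```

```bash
python3 v.py p4.png
```

```text
54.5 [0.52599158 0.27260406 0.04717194] 0.5655361422806732 36.2477457895875
222 205
```

View pics/p4.png

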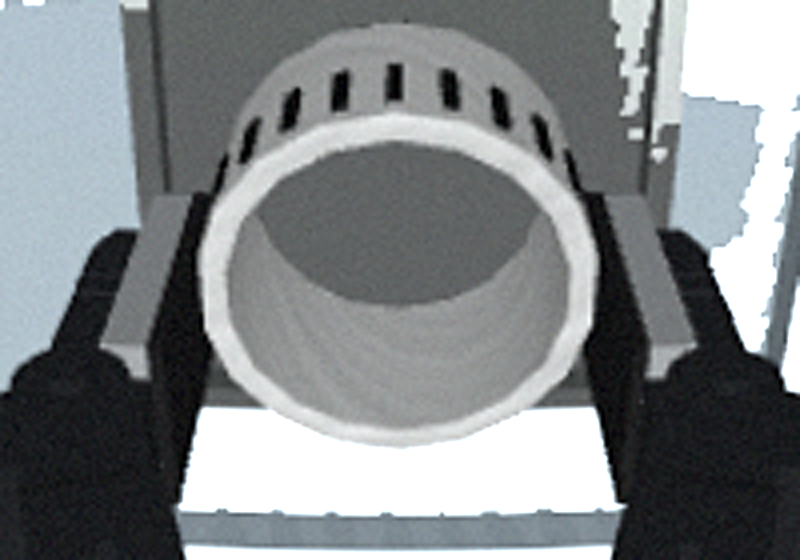

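The barrel is upright over the pocket, centred at crop (400,280), with only pocket floor seen through its bore. Lower the last 6 mm and release.

Emit:
jog_arm --deltas "0 0 -.12 0 0 0;0 0 -.12 0 0 0;0 0 -.06 0 0 0;0 0 0 0 0 0;0 0 0 0 0 0"

```text
time: 55.12
eef_pos: [0.5256, 0.2725, 0.0415]
tcp_rot: [-0.104, 0.995, -0.0, -0.0]
contact_force: [-2.6, -1.1, 5.3]
opening: 0.571
finger_force: 36.8
```

Emit:
jog_arm --deltas "0 0 0 0 0 0;0 0 0 0 0 0;0 0 0 0 0 0" --gripper 0.78

```text
time: 55.5
eef_pos: [0.5255, 0.2724, 0.0403]
tcp_rot: [-0.104, 0.995, -0.0, -0.0]
contact_force: [0.5, -0.0, -0.3]
opening: 0.782
finger_force: 0.0
```

Emit:
jog_arm --deltas "0 0 .5 0 0 0;0 0 1 0 0 0;0 0 1 0 0 0;0 0 1 0 0 0;0 0 1 0 0 0;0 0 1 0 0 0;0 0 1 0 0 0;0 0 1 0 0 0;0 0 1 0 0 0;0 0 1 0 0 0;0 0 0 0 0 0;0 0 0 0 0 0"

```text
time: 57.0
eef_pos: [0.5252, 0.2723, 0.2299]
tcp_rot: [-0.104, 0.995, -0.0, -0.001]
contact_force: [0.6, 0.2, -0.2]
opening: 0.782
finger_force: 0.0
```

```bash
python3 - <<'E'
from h import *
c=shot('wrist');s=get_state();print(s['time'],s['eef_pos'])
cv2.imwrite('pics/f.png',cv2.resize(c['color'][80:260,130:430],None,fx=2.6,fy=2.6,interpolation=cv2.INTER_CUBIC))
E
```

```text
57.05 [0.52498074 0.27225399 0.2293427 ]
```

View pics/f.png

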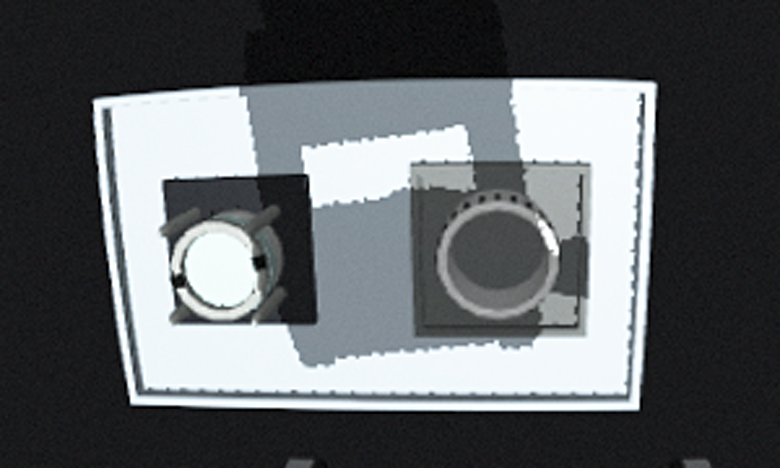

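The final view shows the stack between the pins at crop (220,262) with the slots up, and the barrel standing in the pocket at (498,258).

```bash
python3 -c "
from plant import ctrl;print(ctrl.sign_off())"
```

```text
the job is handed in; nothing more can be done
None
```

The job is handed in at about 57 s: spacer, blank and retainer are stacked flat between the nest pins and the barrel stands upright in the pocket; the first grasp of the blank missed and pushed it about 5 mm along the bench, and the second one held.

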